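# Lock the swing arm of the cezve stand

## Robot

A 6-joint arm with a two-finger parallel gripper is mounted at the origin on the work surface. World frame = base frame: x ahead of the robot, y to its left, z up, the work surface at z = 0. Lengths are in m, angles in rad, forces in N, time in s.
With the tool pointing down it reaches from about 0.375 to 0.9 m from the base axis. Payload 3.1 kg.
Tool frame: the origin (TCP) lies midway between the tips of the shut fingers; the grasp point (between the pads) lies 19 mm behind it; z points along the fingers, y is the line along which they close (so a half turn about z gives the same grasp; the last joint's range is limited). The gripper opens to 85 mm and grips with 20 to 120 N. Pads are 22 mm wide; open, the fingers measure 114 mm over their backs; the gripper's body (76 mm by 85 mm) begins 54 mm behind the grasp point. The pads swing forward as they close: fully open they stand 13 mm farther back than shut.
Start: joints at [-1.421, 0.527, 1.433, -0, 1.181, -0.178], TCP at [0.202, -0.591, 0.231] pointing down, gripper open.
Joint ranges: [-3.08, 3.08], [-0.75, 2.2], [0.22, 2.44], [-1.43, 4.57], [0, 2.65], [-2.85, 2.85]. Speed limits (rad/s): [2.79, 2.79, 3.14, 3.14, 3.14, 3.14].

## Interface

Orientations are given as a unit quaternion [x, y, z, w].
In Python, from station import manip gives the robot as it stands.
- The arm moves only by the tool move_arm, never from a script. Its argument "increments" is a list that holds one entry, the list of rows, each a list of 5 numbers: the gripper's target within -1 to 1 (shut at 1, half-way at 0, fully open at -1), then the shift along the world's x, y, z in m, then the turn about the world's z in degrees. In form: [[[fingers, dx, dy, dz, twist], ...]]. A call has 1 to 8 rows; each row shifts and turns the commanded pose from where the row before left it; what a row does not reach is not made up. A row lasts 1/10 s, in which the tool goes at most 50 mm and 8.59 degrees, less where a joint would pass 70% of its speed; a pose out of reach is approached as far as the arm can. A call with a gripper value outside its range is refused whole. The fingers move at their own pace and stop on an object; "newtons" is the grip in N (left out, the last holds). Time passes only in rows, so rows that do not move let the fingers close. It gives the time, the measured TCP pose, the force, the opening and the grip force at its end, in the units of the state.
- manip.sense(): the state, without advancing time (a new reading comes with each control period).
- manip.snapshot(name): name is "scene" or "side" or "wrist"; returns a dict with "img" (480x640x3 uint8, red, green, blue), "fx", "fy", "cx", "cy" (pixels), "world_to_cam" (4x4, takes a point from world to camera coordinates); the wrist camera has in their place "tool_from_camera" (4x4, takes a point from camera to tool coordinates, whose origin is the TCP and whose axes are the flange's). Camera axes: x right, y down, z forward; pixel columns grow to the right and rows downward; lengths in m; the calibration is good to about 2 mm. A picture is of the moment at which its call begins: read the wrist's pose just before it. There is no depth.
- manip.sign_off(): hands the job in; it is judged then, once.
Trained networks look in the newest picture that a camera, given by its name, has taken for a name from the list of things; names that differ only in an ending like _2 or _b are one class to them, and where a whole thing is asked for, a point or a joint stands for the part that bears it (a point fixed in the world has none). Each returns a list of dicts, best first, with "confidence" (0 to 1); they miss things now and then, are a little off and sometimes report something else, mostly with a low value. They report only what shows in the picture. A call takes as long as a camera call.
- manip.spot_in(label, camera): "xyz" ([x, y, z] in m, in world coordinates, good to about 4 mm: the middle of the surface that is visible of it).
- manip.mark_of(label, camera): "xyz" ([x, y, z] in m, in world coordinates, good to about 4 mm: a listed point, or the origin of a listed thing).
The state is a dict: "t": time; "q": joint angles; "qd": joint speeds; "tau": joint torques, N m; "tcp_pos": TCP position; "tool_rot": TCP orientation; "force": force on the tool from outside, world axes, zero at the start; "ft_torque": the same for the moment, N m; "finger_gap": opening from 0.0 (shut) to 1.0 (fully open); "gripper_force": force on a finger pad.
Only numpy, scipy, OpenCV 4.12 (cv2) and the standard library are available. Lean on these libraries where they do the work, as an engineer would, in place of code of your own. Each camera call takes 0.05 s, during which the arm holds its last target. There are 200 camera calls.

## Task

The swing arm of the coffee-pot hanging stand has come loose. Turn its collar until the leaning thumb screw faces the flat of the post squarely, and only then tighten the screw clockwise, about a quarter turn, fully to its stop, leaving the collar lined up. Let go, and leave the basket, coffee pot, cup and bell where they stand.

Things in the scene. Friction and masses are not known exactly. Their poses are not given: they have to be found in the camera images.
- post_top (a point): Top centre of the stand's steel post, on its vertical axis (z up), 190 mm over the worktop. The post is 30 mm thick with a 24 mm wide flat along it, seen on the 32 mm above the collar. The flat looks along this frame's -x, as does the long end of the foot. The stand is fixed; its foot is a dark board 20 mm thick from x -120 to +60, y -60 to +60 mm of the axis.
- collar (a joint): Angle (rad) of the collar on the post, counter-clockwise from above; 0 = screw faces the flat squarely, swing arm points the opposite way. Starts 0.7 to 1.6; turns freely through 0 and stays where left (friction 0.3 N m: 3 N at the arm's grip point). Dark steel drum, 56 mm wide, 45 mm high, centre 135 mm up; swing arm on one side, leaning screw boss on the other.
- swing_grip (a point): Grip point on the swing arm, 95 mm from the post's axis, mid-section, 135 mm over the worktop. The arm is a level dark steel bar 14 mm wide, 14 mm high, ending 167 mm from the axis; x points outward along it, z up; it turns with the collar. Two thin hooks hang to 45 mm below the bar's middle, 60 and 148 mm from the axis. Nothing is above it.
- screw_head (a point): Centre of the thumb screw's head, a steel bar 60 long (x), 12 thick (y, pinch across this), 26 mm tall (z). z is the screw's axis, up and outward, 30 degrees from vertical, leaning away from the post; centre 48 mm from the post's axis, 217 mm up. A 12 mm shank runs down to the boss, 47 mm below the head's centre along z. Frame turns with screw and collar.
- screw (a joint): Turn (rad) of the thumb screw, growing clockwise (tightening) as seen looking at its head from outside, i.e. about -z of screw_head; starts loose at 0 to 0.25, stop (tight) at 1.5. It stays where it is left (friction 0.08 N m).
- cezve_mid (a point): Bystander: loose aluminium coffee pot (cezve), 74 mm wide, 75 mm high with a thin handle 125 mm long along its +y, rising to 90 mm. Point on its axis 37 mm up. Leave alone.
- demitasse_mid (a point): Bystander: loose white ceramic cup, 62 mm wide, 56 mm high, handle at its +y. Point on its axis half-way up. Leave alone.
- bell_mid (a point): Bystander: loose brass-look hand bell, 72 mm wide, 120 mm high. Point on its axis half-way up. Leave alone.
- basket: Bystander: fixed black mesh basket, 200 (x) x 280 (y) mm, 100 mm high, holding a clear canister (135 mm up) and a wooden scoop. Origin at the centre of its underside. Leave alone.

How it is judged:
By the outcome, as a careful person would: the job done as asked, in the order asked, and still so for the second after the job is handed in, with the robot touching nothing.
It also fails if it takes over 64 s, if anything falls off the work surface, if the arm or the gripper's body presses on something with over 40 N, if the wrist force passes 120 N, or if a joint passes its speed limit or range.

## Working session

There is one attempt and no reset: what is moved stays moved. The work goes in short steps, Python scripts to look and compute and a tool call to move; the robot and the scene stay as the last step left them, time stands still between calls to the robot, and variables do not carry over. Pictures are saved under pics/ and viewed, at most 10 in all, crops included, and the job is handed in when it is done.

Besides the shell and the picture viewer there is one more tool, called after "Request:" by a JSON object that holds its "op" and its "data". move_arm: Moves the arm, as the interface text tells. Its arguments: {"type":"object","properties":{"increments":{"type":"array","items":{"type":"array","items":{"type":"array","items":{"type":"number"}}}},"newtons":{"type":"number"}},"required":["increments"]}

```bash
mkdir -p pics; python3 - <<'E'
from station import manip
import cv2
s=manip.sense();print(s['t'],s['tcp_pos'],s['tool_rot'])
for c in("scene","side"):
    d=manip.snapshot(c);cv2.imwrite(f"pics/{c}0.png",d["img"][:,:,::-1])
    for n in("post_top","swing_grip","screw_head","cezve_mid","demitasse_mid","bell_mid","basket"):
        print(c,n,[([round(float(v),3) for v in r["xyz"]],round(r["confidence"],2)) for r in manip.mark_of(n,c)[:2]])
E
```

```text
0.0 [ 0.20173657 -0.59078652  0.23032476] [ 9.86515079e-01  1.63666671e-01 -5.73817071e-08 -1.10422864e-03]
scene post_top [([0.581, -0.062, 0.192], 0.7)]
scene swing_grip [([0.599, 0.036, 0.137], 0.87)]
scene screw_head [([0.572, -0.104, 0.215], 0.64), ([0.601, 0.035, 0.137], 0.45)]
scene cezve_mid [([0.429, -0.351, 0.039], 0.75)]
scene demitasse_mid [([0.58, -0.062, 0.194], 0.72), ([0.657, 0.372, 0.026], 0.63)]
scene bell_mid [([0.499, 0.322, 0.064], 0.66)]
scene basket [([0.702, -0.424, 0.001], 0.91), ([0.602, 0.032, 0.137], 0.49)]
side post_top [([0.581, -0.06, 0.188], 0.59)]
side swing_grip [([0.602, 0.033, 0.132], 0.79), ([0.578, -0.058, 0.189], 0.52)]
side screw_head [([0.572, -0.106, 0.218], 0.58)]
side cezve_mid [([0.428, -0.355, 0.035], 0.73)]
side demitasse_mid [([0.573, -0.104, 0.218], 0.34)]
side bell_mid [([0.497, 0.323, 0.061], 0.93)]
side basket [([0.701, -0.425, 0.004], 0.95)]
```

View pics/scene0.png

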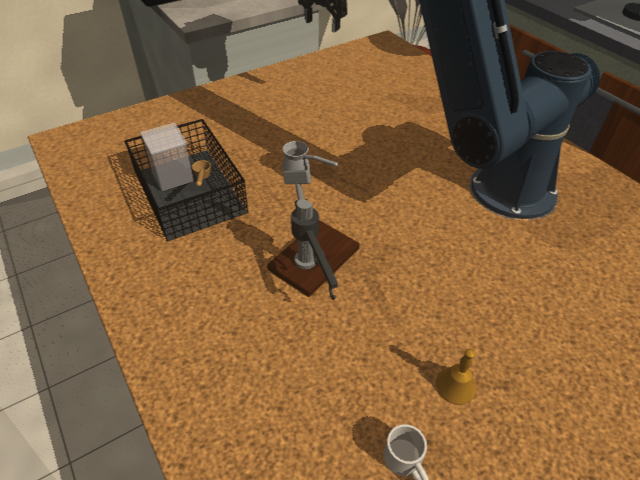

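View pics/side0.png

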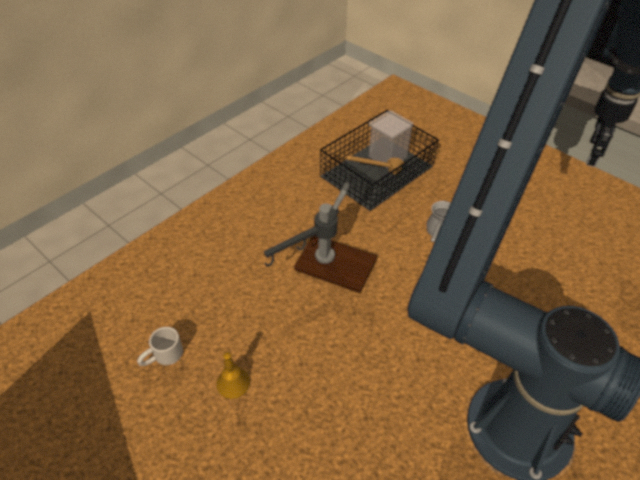

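The scene view shows the stand at about (305,215): arm pointing to (333,290), foot corners (268,267), (311,293), (359,246). The side view shows foot corners (296,268), (315,237), (377,257), (362,289). Next I'll get the foot yaw.

```bash
cat > h.py <<'E'
import numpy as np, cv2
from scipy.spatial.transform import Rotation as R
from station import manip
def w2c(d,s=None):
    if "world_to_cam" in d: return np.array(d["world_to_cam"])
    T=np.eye(4);T[:3,:3]=R.from_quat(s["tool_rot"]).as_matrix();T[:3,3]=s["tcp_pos"]
    return np.linalg.inv(T@np.array(d["tool_from_camera"]))
def onplane(d,M,uv,z):
    C=np.linalg.inv(M);r=C[:3,:3]@[(uv[0]-d["cx"])/d["fx"],(uv[1]-d["cy"])/d["fy"],1]
    return C[:3,3]+r*(z-C[2,3])/r[2]
def proj(d,M,p):
    c=M[:3,:3]@np.array(p)+M[:3,3];return np.array([d["fx"]*c[0]/c[2]+d["cx"],d["fy"]*c[1]/c[2]+d["cy"]])
E
python3 - <<'E'
from h import *
for c,pts in(("scene",[(268,267),(311,293),(359,246)]),("side",[(296,268),(315,237),(377,257),(362,289)])):
    d=manip.snapshot(c);M=w2c(d)
    print(c,[onplane(d,M,p,.02)[:2].round(3).tolist() for p in pts], proj(d,M,(.581,-.061,.19)).round())
E
```

```text
scene [[0.656, -0.088], [0.614, 0.02], [0.455, -0.035]] [303. 203.]
side [[0.605, 0.018], [0.642, -0.091], [0.481, -0.147], [0.445, -0.043]] [326. 207.]
```

Request:
{"op": "move_arm", "data": {"increments": [[[-1,0,0,0.04,8],[-1,0.02,0.04,0.02,8],[-1,0.02,0.04,0.02,8],[-1,0.02,0.04,0.02,8],[-1,0.025,0.04,0.01,7],[-1,0.025,0.04,0,7],[-1,0.025,0.04,0,7],[-1,0.025,0.04,0,7]]]}}

```text
t: 1.7
tcp_pos: [0.3625, -0.3098, 0.3418]
tool_rot: [0.771, 0.637, 0.0, 0.001]
force: [1.2, 0.4, -0.6]
finger_gap: 0.998
gripper_force: 0.0
```

Request:
{"op": "move_arm", "data": {"increments": [[[-1,0.028,0.038,0.002,0],[-1,0.028,0.038,0.002,0],[-1,0.028,0.038,0.002,0],[-1,0.028,0.038,0.002,0],[-1,0.028,0.038,0.002,0],[-1,0.028,0.038,0.002,0],[-1,0.028,0.038,0.002,0],[-1,0.028,0.038,0.002,0]]]}}

```text
t: 2.5
tcp_pos: [0.5867, -0.0057, 0.3576]
tool_rot: [0.772, 0.635, 0.0, 0.0]
force: [0.6, -0.8, -0.0]
finger_gap: 0.997
gripper_force: 0.0
```

```bash
python3 - <<'E'
from h import *
s=manip.sense();d=manip.snapshot("wrist");M=w2c(d,s);cv2.imwrite("pics/w1.png",d["img"][:,:,::-1])
print(s['tcp_pos'],np.array(d["tool_from_camera"]).round(3).tolist())
for n in("post_top","swing_grip","screw_head"):
    print(n,[(np.round(r["xyz"],4).tolist(),round(r["confidence"],2)) for r in manip.mark_of(n,"wrist")[:2]])
for p in((.581,-.061,.19),(.6,.035,.135),(.572,-.105,.217)):print(proj(d,M,p).round())
E
```

```text
[ 0.58669448 -0.00565427  0.35756522] [[-0.001, -0.966, -0.258, 0.065], [1.0, -0.001, 0.0, -0.0], [-0.001, -0.258, 0.966, -0.143], [0.0, 0.0, 0.0, 1.0]]
post_top [([0.5802, -0.0573, 0.188], 0.84)]
swing_grip [([0.6004, 0.0335, 0.1327], 0.95)]
screw_head [([0.5709, -0.1084, 0.2153], 0.81)]
[319. 283.]
[318. 164.]
[319. 346.]
```

View pics/w1.png

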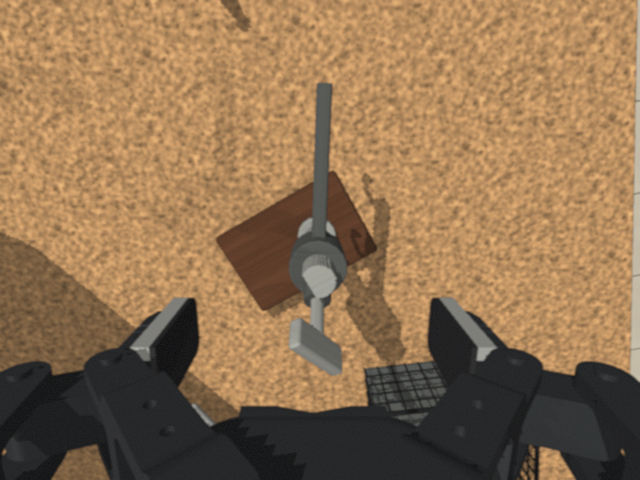

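The wrist view shows the arm tip at (324,85), the foot corners at (217,240), (334,172), (376,247), (264,310), the post top near (320,280), and the head bar's top from (295,325) to (340,368).

```bash
python3 - <<'E'
from h import *
s=manip.sense();d=manip.snapshot("wrist");M=w2c(d,s);im=d["img"]
ang=lambda a,b:np.degrees(np.arctan2(*(b-a)[1::-1])).round(2)
# foot corners by colour mask
hsv=cv2.cvtColor(im,cv2.COLOR_RGB2HSV);m=((im[:,:,0].astype(int)-im[:,:,2]>25)&(im[:,:,0]<125)).astype(np.uint8);m[:150]=0;m[320:]=0;m[:,:205]=0;m[:,385:]=0
m=cv2.morphologyEx(m,cv2.MORPH_OPEN,np.ones((5,5)))
n,l,st,_=cv2.connectedComponentsWithStats(m);ys,xs=np.where(np.isin(l,[i for i in range(1,n) if st[i,4]>300]))
P=np.array([onplane(d,M,(x,y),.02)[:2] for x,y in zip(xs,ys)],np.float32)
r=cv2.minAreaRect(P);B=cv2.boxPoints(r);print("foot rect",r,[ang(B[i],B[(i+1)%4]) for i in range(4)])
# bar edges
g=cv2.cvtColor(im,cv2.COLOR_RGB2GRAY).astype(int);mid=[]
for v in range(95,225,5):
    x=np.where(g[v,295:350]<100)[0]+295
    if len(x): mid.append(onplane(d,M,((x.min()+x.max())/2,v),.142)[:2])
mid=np.array(mid);vx,vy,x0,y0=cv2.fitLine(mid.astype(np.float32),cv2.DIST_HUBER,0,.01,.01).ravel()
print("bar",np.degrees(np.arctan2(vy,vx)),mid[0],mid[-1],"dist of post from line",(.581-x0)*vy-(-.06-y0)*vx)
fc=[(217,240),(334,172),(376,247),(264,310)];F=[onplane(d,M,p,.02)[:2] for p in fc]
print("foot",np.round(F,3).tolist(),[ang(F[i],F[(i+1)%4]) for i in range(4)])
h=[onplane(d,M,p,.228)[:2] for p in((295,325),(340,368))];print("head",np.round(h,3),ang(*h))
cv2.imwrite("pics/w1c.png",cv2.resize(im[250:390,250:390,::-1],None,fx=4,fy=4,interpolation=2))
E
```

```text
foot rect ((0.5593897104263306, -0.07179518043994904), (0.18841366469860077, 0.1357576549053192), 18.997732162475586) [np.float32(-71.0), np.float32(19.0), np.float32(109.0), np.float32(-161.0)]
bar 77.86793 [0.61616621 0.09162123] [ 0.59234003 -0.01787699] dist of post from line -0.0018562004
foot [[0.452, -0.044], [0.616, 0.013], [0.653, -0.092], [0.489, -0.152]] [np.float64(19.01), np.float64(-70.89), np.float64(-160.09), np.float64(109.23)]
head [[ 0.558 -0.078]
 [ 0.585 -0.122]] -57.85
```

View pics/w1c.png

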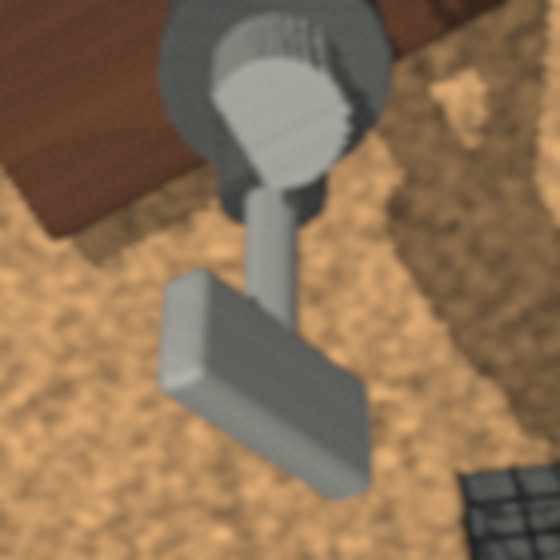

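The crop shows the head's broad face turned towards the post. Its long axis runs from (185,330) to (355,440), about 44° from the outward direction. So a clockwise quarter turn swings it symmetrically through the radial plane, which suits a vertical pinch. Foot yaw is about 19.3° and the bar is at 78°, so the collar has to turn about −58.6°.

Request:
{"op": "move_arm", "data": {"increments": [[[-1,0.014,0.039,-0.03,-1],[-1,0,0,-0.04,0],[-1,0,0,-0.045,0],[-1,0,0,-0.045,0],[-1,0,0,-0.04,0],[-1,0,0,-0.03,0],[-1,0,0,-0.01,0],[-1,0,0,0,0]]], "newtons": 30}}

```text
t: 3.55
tcp_pos: [0.5984, 0.0294, 0.117]
tool_rot: [0.779, 0.627, -0.001, -0.001]
force: [0.3, -0.6, 0.2]
finger_gap: 1.0
gripper_force: 0.0
```

Request:
{"op": "move_arm", "data": {"increments": [[[1,0,0,0,0],[1,0,0,0,0],[1,0,0,0,0],[1,0,0,0,0],[1,0,0,0,0],[1,0,0,0,0]]]}}

```text
t: 4.15
tcp_pos: [0.6003, 0.0307, 0.1189]
tool_rot: [0.778, 0.628, 0.001, 0.001]
force: [-0.2, -0.2, 4.6]
finger_gap: 0.157
gripper_force: 34.5
```

```bash
python3 - <<'E'
from h import *
s=manip.sense();print(s['tcp_pos'],2*np.degrees(np.arctan2(s['tool_rot'][1],s['tool_rot'][0])),s['force'],s['finger_gap'],s['gripper_force'])
c=np.array([.581,-.060]);a0=np.degrees(np.arctan2(*(s['tcp_pos'][:2]-c)[::-1]));print(a0,np.linalg.norm(s['tcp_pos'][:2]-c))
r=.095
for i in range(1,13):
    a=[np.radians(78-58.6*k/12) for k in(i-1,i)]
    print(np.round([r*(np.cos(a[1])-np.cos(a[0])),r*(np.sin(a[1])-np.sin(a[0]))],4))
E
```

```text
[0.60025113 0.03070103 0.11890895] 77.84236523354991 [-0.20342609 -0.15888083  4.64683831] 0.15707391039780647 34.45457339286804
78.01690191075016 0.09272153001291322
[ 0.0078 -0.002 ]
[ 0.0076 -0.0027]
[ 0.0074 -0.0033]
[ 0.0071 -0.0039]
[ 0.0067 -0.0045]
[ 0.0063 -0.0051]
[ 0.0058 -0.0056]
[ 0.0054 -0.0061]
[ 0.0048 -0.0065]
[ 0.0042 -0.0069]
[ 0.0036 -0.0072]
[ 0.003  -0.0075]
```

Request:
{"op": "move_arm", "data": {"increments": [[[1,0.0077,-0.002,0,-4.9],[1,0.0075,-0.0026,0,-4.9],[1,0.0073,-0.0032,0,-4.9],[1,0.007,-0.0038,0,-4.9],[1,0.0066,-0.0044,0,-4.9],[1,0.0062,-0.005,0,-4.9],[1,0.0057,-0.0055,0,-4.9],[1,0.0053,-0.006,0,-4.9]]]}}

```text
t: 4.95
tcp_pos: [0.6528, -0.0019, 0.1189]
tool_rot: [0.944, 0.33, -0.0, 0.0]
force: [-2.3, -1.1, 6.0]
finger_gap: 0.158
gripper_force: 34.7
```

Request:
{"op": "move_arm", "data": {"increments": [[[1,0.0047,-0.0064,0,-4.9],[1,0.0041,-0.0068,0,-4.9],[1,0.0035,-0.0071,0,-4.9],[1,0.0029,-0.0074,0,-4.7],[1,0,0,0,0],[1,0,0,0,0],[1,0,0,0,0]]]}}

```text
t: 5.65
tcp_pos: [0.6683, -0.03, 0.1189]
tool_rot: [0.986, 0.167, 0.0, 0.0]
force: [-1.8, -1.4, 4.7]
finger_gap: 0.154
gripper_force: 34.6
```

```bash
python3 - <<'E'
from h import *
s=manip.sense();print(s['tcp_pos'],2*np.degrees(np.arctan2(s['tool_rot'][1],s['tool_rot'][0])),s['force'],s['finger_gap'],s['gripper_force'])
d=manip.snapshot("wrist");cv2.imwrite("pics/w2.png",d["img"][:,:,::-1])
E
```

```text
[ 0.6682603  -0.03002721  0.11891397] 19.194807169293227 [-1.76257445 -1.39501087  4.70363752] 0.15394146343923568 34.61315095424652
```

Request:
{"op": "move_arm", "data": {"increments": [[[-1,0,0,0,0],[-1,0,0,0,0],[-1,0,0,0,0],[-1,0,0,0.02,0],[-1,0,0,0.045,0],[-1,0,0,0.045,0],[-1,0,0,0.045,0],[-1,0,0,0.045,0]]]}}

```text
t: 6.5
tcp_pos: [0.6676, -0.0293, 0.3194]
tool_rot: [0.986, 0.167, -0.0, -0.0]
force: [1.1, -0.0, -0.9]
finger_gap: 1.001
gripper_force: 0.0
```

Request:
{"op": "move_arm", "data": {"increments": [[[-1,-0.02,-0.007,0.039,0],[-1,-0.018,-0.006,0,0],[-1,0,0,0,0],[-1,0,0,0,0]]]}}

```text
t: 6.9
tcp_pos: [0.6297, -0.0424, 0.3564]
tool_rot: [0.986, 0.167, -0.0, -0.0]
force: [0.1, -0.4, 0.4]
finger_gap: 1.0
gripper_force: 0.0
```

```bash
python3 - <<'E'
from h import *
s=manip.sense();d=manip.snapshot("wrist");im=d["img"];cv2.imwrite("pics/w3.png",im[:,:,::-1])
np.save("w3.npy",dict(s={k:s[k] for k in("tcp_pos","tool_rot")},d=d),allow_pickle=True)
print(s['tcp_pos'],2*np.degrees(np.arctan2(s['tool_rot'][1],s['tool_rot'][0])))
for n in("post_top","swing_grip","screw_head"):
    print(n,[(np.round(r["xyz"],4).tolist(),round(r["confidence"],2)) for r in manip.mark_of(n,"wrist")[:2]])
E
```

```text
[ 0.62973548 -0.042389    0.35644979] 19.226398146216393
post_top [([0.5817, -0.0575, 0.1902], 0.64)]
swing_grip [([0.6681, -0.0308, 0.1332], 0.65)]
screw_head [([0.5378, -0.0763, 0.2144], 0.75)]
```

View pics/w3.png

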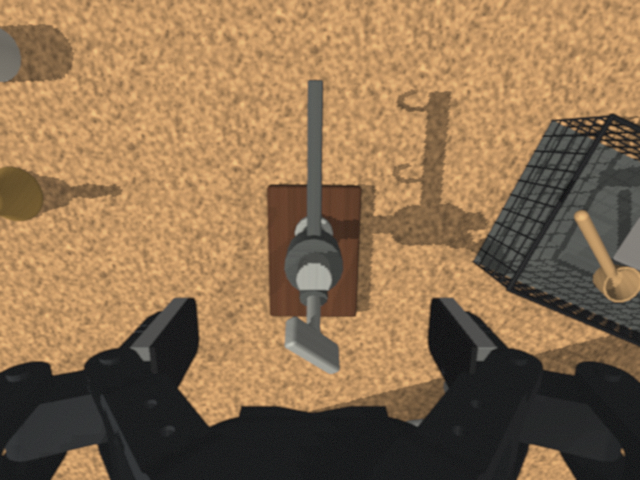

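The collar now looks nearly aligned: the bar runs from (316,81) to (314,235), and the foot's sides are at x≈268 and 359. I'll fit both lines precisely.

```bash
python3 - <<'E'
from h import *
o=np.load("w3.npy",allow_pickle=True).item();d,s=o["d"],o["s"];M=w2c(d,s);im=d["img"]
g=cv2.GaussianBlur(cv2.cvtColor(im,cv2.COLOR_RGB2GRAY),(3,3),0).astype(float)
red=cv2.GaussianBlur(im[:,:,0],(5,5),0).astype(float)
def sub(prof,x0,sgn):
    e=sgn*np.diff(prof);i=e.argmax();
    a=np.clip(e[max(i-2,0):i+3],0,None);return x0+.5+(np.arange(max(i-2,0),max(i-2,0)+len(a))*a).sum()/a.sum()
def line(rows,lo,hi,sgn,z,I):
    p=np.array([onplane(d,M,(sub(I[v,lo:hi],lo,sgn),v),z)[:2] for v in rows],np.float32)
    vx,vy,*_=cv2.fitLine(p,cv2.DIST_HUBER,0,.001,.001).ravel();a=np.degrees(np.arctan2(vy,vx));return (a+90)%180-90,p.mean(0)
ft=[line(range(195,310,3),lo,hi,sg,.02,red) for lo,hi,sg in((255,282,-1),(346,372,1))]
br=[line(range(90,180,3),lo,hi,sg,.142,red) for lo,hi,sg in((298,316,-1),(316,334,1))]
print("foot",ft,"bar",br)
mid=(ft[0][1]+ft[1][1])/2;a=np.radians((ft[0][0]+ft[1][0])/2)
c=np.array([.581,-.06])
print("post dist from foot midline",-(c-mid)@[-np.sin(a),np.cos(a)])
mb=(br[0][1]+br[1][1])/2;b=np.radians((br[0][0]+br[1][0])/2)
print("bar-foot lateral",(mb-mid)@[-np.sin(a),np.cos(a)],"bar line vs c",(c-mb)@[-np.sin(b),np.cos(b)])
h=[onplane(d,M,p,z) for p,z in(((288,345),.235),((336,369),.22))];print(h)
print("proj head",proj(d,M,(.536,-.0763,.217)),proj(d,M,(.581,-.06,.19)))
cv2.imwrite("pics/w3c.png",cv2.resize(im[250:390,245:385,::-1],None,fx=4,fy=4,interpolation=2))
E
```

```text
foot [(np.float32(18.934479), array([ 0.53522736, -0.01208792], dtype=float32)), (np.float32(21.163284), array([ 0.5759126 , -0.12888855], dtype=float32))] bar [(np.float32(18.560913), array([ 0.69309646, -0.01402032], dtype=float32)), (np.float32(18.713036), array([ 0.6976313 , -0.02705046], dtype=float32))]
post dist from foot midline -0.0011346937888867727
bar-foot lateral -0.0009986572 bar line vs c -0.000847818773934382
[array([ 0.53961956, -0.05292821,  0.235     ]), array([ 0.5229856, -0.0993155,  0.22     ])]
proj head [314.97286002 345.67281757] [314.21644608 279.39713585]
```

View pics/w3c.png

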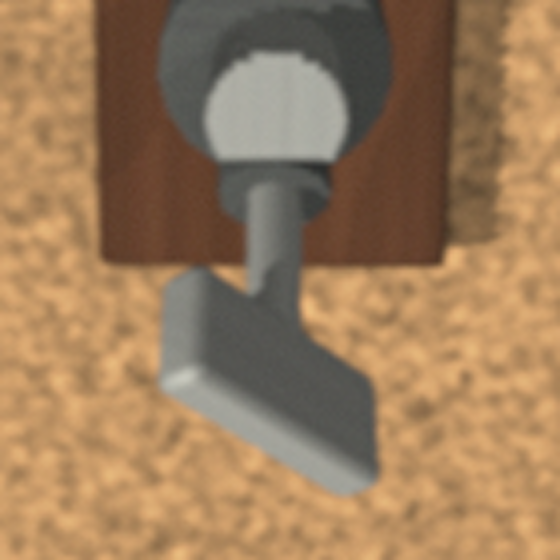

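```bash
python3 - <<'E'
from h import *
o=np.load("w3.npy",allow_pickle=True).item();d,s=o["d"],o["s"];M=w2c(d,s);im=d["img"]
red=cv2.GaussianBlur(im[:,:,0],(5,5),0).astype(float)
def sub(prof,x0,sgn):
    e=np.clip(sgn*np.diff(prof),0,None);i=e.argmax();j=np.arange(max(i-2,0),min(i+3,len(e)));return x0+.5+(j*e[j]).sum()/e[j].sum()
def fit(cols,lo,hi,sgn,z,I):
    p=np.array([onplane(d,M,(u,sub(I[lo:hi,u],lo,sgn)),z)[:2] for u in cols],np.float32)
    vx,vy,*_=cv2.fitLine(p,cv2.DIST_HUBER,0,.001,.001).ravel();return (np.degrees(np.arctan2(vy,vx)))%180-90,p.mean(0)
print("far",fit([*range(274,304,2),*range(326,356,2)],176,196,-1,.02,red))
print("near",fit([*range(276,300,2),*range(328,352,2)],306,324,1,.02,red))
print("flat",fit(range(301,329),281,296,-1,.19,red))
E
```

```text
far (np.float32(18.678421), array([ 0.6398701 , -0.03957062], dtype=float32))
near (np.float32(19.125916), array([ 0.46898925, -0.09771875], dtype=float32))
flat (np.float32(19.582825), array([ 0.5724625 , -0.06323891], dtype=float32))
```

```bash
cat >> h.py <<'E'
A=np.radians(198.8);C0=np.array([.581-.048*np.cos(A-np.pi),-.060-.048*np.sin(A-np.pi),.217])
out=np.array([np.cos(A),np.sin(A),0]);tan=np.array([-np.sin(A),np.cos(A),0]);up=np.array([0,0,1.])
Z=.5*out+np.cos(np.pi/6)*up; U=np.cross(tan,Z); U*=np.sign(U@out)
def axes(t): # t: ccw angle of head x from U
    X=np.cos(t)*U+np.sin(t)*np.cross(Z,U);return X,np.cross(Z,X)
def corners(t):
    X,Y=axes(t);return [C0+a*.03*X+b*.006*Y+.013*Z for a,b in((-1,-1),(-1,1),(1,1),(1,-1))]
E
python3 - <<'E'
from h import *
from scipy.optimize import minimize
o=np.load("w3.npy",allow_pickle=True).item();d,s=o["d"],o["s"];M=w2c(d,s)
obs=np.array([(286.3,347),(296.3,343),(338.8,369.5),(331.3,373.3)])
best=[]
for t in np.radians(np.arange(-90,91,1)):
    p=np.array([proj(d,M,q) for q in corners(t)]);e=min(np.abs(np.roll(p,k,0)-obs-(np.roll(p,k,0)-obs).mean(0)).mean() for k in range(4));best.append((e,np.degrees(t)))
best.sort();print(best[:3]);t=np.radians(best[0][1]);print(np.array([proj(d,M,q) for q in corners(t)]).round(1).tolist())
for k in range(0,100,10):
    X,Y=axes(t-np.radians(k));print(k,"bar dir world deg",np.degrees(np.arctan2(X[1],X[0])).round(1),"face tilt",np.degrees(np.arcsin(Y[2])).round(1))
print(C0)
E
```

```text
[(np.float64(1.4632273184461653), np.float64(38.0)), (np.float64(1.4776565510574073), np.float64(39.0)), (np.float64(1.5294179311082416), np.float64(40.0))]
[[283.6, 347.6], [295.7, 342.6], [341.4, 372.2], [329.7, 376.2]]
0 bar dir world deg -119.1 face tilt 17.9
10 bar dir world deg -129.7 face tilt 13.6
20 bar dir world deg -140.6 face tilt 8.9
30 bar dir world deg -152.0 face tilt 4.0
40 bar dir world deg -163.5 face tilt -1.0
50 bar dir world deg -175.0 face tilt -6.0
60 bar dir world deg 173.8 face tilt -10.8
70 bar dir world deg 163.0 face tilt -15.4
80 bar dir world deg 152.7 face tilt -19.5
90 bar dir world deg 142.9 face tilt -23.2
[ 0.53556084 -0.07546875  0.217     ]
```

Request:
{"op": "move_arm", "data": {"increments": [[[-1,-0.015,-0.005,0,7],[-1,-0.016,-0.006,0,7],[-1,-0.016,-0.006,0,7],[-1,-0.016,-0.006,0,7],[-1,-0.016,-0.005,0,7],[-1,-0.015,-0.005,0,7],[-1,0,0,-0.02,0],[-1,0,0,-0.02,0]]], "newtons": 20}}

```text
t: 7.9
tcp_pos: [0.5364, -0.0757, 0.3167]
tool_rot: [0.861, 0.509, 0.0, 0.0]
force: [-0.3, 0.3, -1.1]
finger_gap: 1.0
gripper_force: 0.0
```

Request:
{"op": "move_arm", "data": {"increments": [[[-1,0,0,-0.03,0],[-1,0,0,-0.03,0],[-1,0,0,-0.03,0],[-1,0,0,-0.024,0],[-1,0,0,0,0],[-1,0,0,0,0]]]}}

```text
t: 8.5
tcp_pos: [0.5364, -0.0755, 0.2026]
tool_rot: [0.861, 0.509, -0.0, -0.0]
force: [-0.1, 0.2, -0.1]
finger_gap: 1.001
gripper_force: 0.0
```

```bash
python3 - <<'E'
from h import *
s=manip.sense();d=manip.snapshot("wrist");im=d["img"]
print(s['tcp_pos'],2*np.degrees(np.arctan2(s['tool_rot'][1],s['tool_rot'][0])),s['force'],s['ft_torque'])
M=w2c(d,s);im=im.copy()
for q in corners(np.radians(38)):cv2.circle(im,tuple(int(v) for v in proj(d,M,q).round()),3,(255,0,0),-1)
cv2.imwrite("pics/w4.png",im[:,:,::-1])
E
```

```text
[ 0.53638312 -0.07551514  0.20263129] 61.25209984684389 [-0.1499187   0.20067235 -0.12630316] [-0.02744223  0.00902959 -0.01184916]
```

View pics/w4.png

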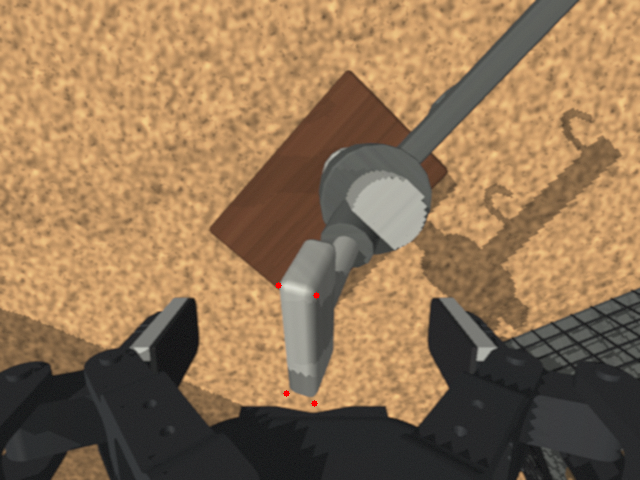

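The red model corners lie about 10 px from the real head, which sits between the fingers within about 2 mm of centre with its long axis along the pads. I'll write a differential check of the bar's angle, then close.

```bash
cat >> h.py <<'E'
def barang(cam="wrist"):
    s=manip.sense();d=manip.snapshot(cam);M=w2c(d,s);I=cv2.GaussianBlur(d["img"][:,:,0],(3,3),0).astype(np.float32)
    c=np.array([.581,-.060]);a=np.radians(18.8);u=np.array([np.cos(a),np.sin(a)]);n=np.array([-u[1],u[0]])
    P=[]
    for r in np.arange(.04,.162,.002):
        w=np.arange(-.02,.0201,.0005)
        px=np.array([proj(d,M,[*(c+r*u+k*n),.142]) for k in w],np.float32)
        if px[:,0].min()<2 or px[:,0].max()>637 or px[:,1].min()<2 or px[:,1].max()>477: continue
        e=np.diff(cv2.remap(I,px[:,0],px[:,1],cv2.INTER_LINEAR).ravel());h=len(e)//2
        P.append((r,w[e[:h+8].argmin()],w[e[h-8:].argmax()+h-8]))
    P=np.array(P);P=P[np.abs(P[:,2]-P[:,1]-.014)<.004];m=(P[:,1]+P[:,2])/2
    f=cv2.fitLine(np.c_[P[:,0],m].astype(np.float32),cv2.DIST_HUBER,0,.001,.001).ravel()
    return round(18.8+float(np.degrees(np.arctan(f[1]/f[0]))),2),round(18.8+float(np.degrees(np.median(m/P[:,0]))),2),len(P)
def st():
    s=manip.sense();print("t",s["t"],s['tcp_pos'].round(4) if hasattr(s['tcp_pos'],'round') else s['tcp_pos'],"yaw",round(2*np.degrees(np.arctan2(s['tool_rot'][1],s['tool_rot'][0])),1),"F",np.round(s['force'],1),"T",np.round(s['ft_torque'],2),"gap",round(s['finger_gap'],3),"bar",barang(),barang("scene"),barang("side"))
E
python3 -c "from h import *;st()"
```

```text
t 8.55 [ 0.537  -0.0758  0.2036] yaw 61.3 F [0.1 0.1 0.2] T [-0.06 -0.02  0.  ] gap 1.001 bar (18.65, 19.88, 34) (-70.28, 21.0, 1) (29.68, 27.45, 1)
```

Request:
{"op": "move_arm", "data": {"increments": [[[1,0,0,0,0],[1,0,0,0,0],[1,0,0,0,0],[1,0,0,0,0],[1,0,0,0,0],[1,0,0,0,0]]], "newtons": 20}}

```text
t: 9.3
tcp_pos: [0.5359, -0.0755, 0.2032]
tool_rot: [0.861, 0.509, -0.0, 0.0]
force: [-2.3, 2.0, 3.0]
finger_gap: 0.229
gripper_force: 18.4
```

```bash
python3 -c "from h import *;st()"
```

```text
Traceback (most recent call last):
  File "h.py", line 34, in st
    s=manip.sense();print("t",s["t"],s['tcp_pos'].round(4) if hasattr(s['tcp_pos'],'round') else s['tcp_pos'],"yaw",round(2*np.degrees(np.arctan2(s['tool_rot'][1],s['tool_rot'][0])),1),"F",np.round(s['force'],1),"T",np.round(s['ft_torque'],2),"gap",round(s['finger_gap'],3),"bar",barang(),barang("scene"),barang("side"))
                                                                                                                                                                                                                                                                                                 ~~~~~~^^^^^^^^^
  File "h.py", line 31, in barang
    f=cv2.fitLine(np.c_[P[:,0],m].astype(np.float32),cv2.DIST_HUBER,0,.001,.001).ravel()
      ~~~~~~~~~~~^^^^^^^^^^^^^^^^^^^^^^^^^^^^^^^^^^^^^^^^^^^^^^^^^^^^^^^^^^^^^^^
cv2.error: OpenCV(4.12.0) /io/opencv/modules/imgproc/src/linefit.cpp:50: error: (-215:Assertion failed) count > 0 in function 'fitLine2D_wods'
```

```bash
sed -i 's/,barang("scene"),barang("side"))/)/' h.py; python3 -c "from h import *;st()"
```

```text
t 9.4 [ 0.5359 -0.0755  0.2032] yaw 61.2 F [-2.3  1.   2.3] T [-0.12 -0.03 -0.13] gap 0.228 bar (18.54, 19.86, 34)
```

The bar hasn't moved and the 19.5 mm gap matches the model. Turning clockwise now.

Request:
{"op": "move_arm", "data": {"increments": [[[1,0,0,0,-4],[1,0,0,0,-4],[1,0,0,0,-4],[1,0,0,0,-4],[1,0,0,0,-4],[1,0,0,0,0],[1,0,0,0,0]]]}}

```text
t: 10.15
tcp_pos: [0.5358, -0.0752, 0.2032]
tool_rot: [0.936, 0.353, -0.0, -0.0]
force: [-2.4, 1.5, 5.3]
finger_gap: 0.182
gripper_force: 20.3
```

```bash
python3 -c "from h import *;st()"
```

```text
t 10.15 [ 0.5358 -0.0752  0.2032] yaw 41.3 F [-2.4  1.5  5.3] T [ 0.11  0.16 -0.2 ] gap 0.182 bar (18.8, 19.6, 22)
```

Request:
{"op": "move_arm", "data": {"increments": [[[1,0,0,0,-4],[1,0,0,0,-4],[1,0,0,0,-4],[1,0,0,0,-4],[1,0,0,0,-4],[1,0,0,0,-4],[1,0,0,0,0],[1,0,0,0,0]]]}}

```text
t: 11.0
tcp_pos: [0.5358, -0.0751, 0.2029]
tool_rot: [0.989, 0.151, -0.0, -0.001]
force: [-0.7, 2.3, 3.6]
finger_gap: 0.137
gripper_force: 21.8
```

```bash
python3 -c "from h import *;st()"
```

```text
t 11.0 [ 0.5358 -0.0751  0.2029] yaw 17.4 F [-0.7  2.3  3.6] T [0.77 0.24 0.19] gap 0.137 bar (18.8, 19.04, 19)
```

Request:
{"op": "move_arm", "data": {"increments": [[[0.4,0,0,0,0],[0.4,0,0,0,0],[1,0,0,0,-4],[1,0,0,0,-4],[1,0,0,0,-4],[1,0,0,0,-4],[1,0,0,0,-4],[1,0,0,0,0]]]}}

```text
t: 11.85
tcp_pos: [0.5347, -0.0704, 0.2027]
tool_rot: [1.0, -0.024, -0.002, -0.005]
force: [-0.4, 11.8, 4.5]
finger_gap: 0.15
gripper_force: 61.2
```

```bash
python3 -c "from h import *;st()"
```

```text
t 11.85 [ 0.5347 -0.0704  0.2027] yaw -2.8 F [-0.4 11.8  4.5] T [3.5  0.09 0.76] gap 0.15 bar (12.89, 12.58, 19)
```

Past the flat the pads locked and dragged the collar about 6°. I'll let go before it turns further and realign before any more tightening.

Request:
{"op": "move_arm", "data": {"increments": [[[0,0,0,0,0],[0,0,0,0,0],[0,0,0,0,0],[0,0,0,0,0]]]}}

```text
t: 12.3
tcp_pos: [0.5363, -0.0762, 0.2029]
tool_rot: [1.0, -0.024, 0.0, 0.0]
force: [-0.2, -0.6, -0.1]
finger_gap: 0.501
gripper_force: 0.0
```

```bash
python3 - <<'E'
from h import *
st();s=manip.sense();d=manip.snapshot("wrist");cv2.imwrite("pics/w5.png",d["img"][:,:,::-1]);print(manip.mark_of("screw_head","wrist")[:1])
E
```

```text
t 12.3 [ 0.5363 -0.0762  0.2029] yaw -2.8 F [-0.2 -0.6 -0.1] T [-0.04 -0.02  0.  ] gap 0.501 bar (12.87, 12.58, 21)
[{'xyz': [0.5367, -0.0716, 0.2139], 'confidence': 0.68}]
```

View pics/w5.png

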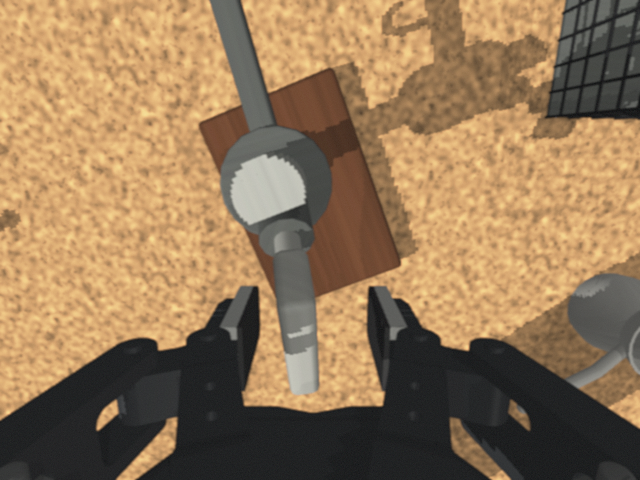

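The head now points nearly along the tool (293,300)–(303,390) and has turned about 48°. The bar, (228,0)–(258,120), is off the foot's side by about 6°. I'll realign with the swing arm first.

Request:
{"op": "move_arm", "data": {"increments": [[[-0.3,0,0,0.04,0],[-0.5,0,0,0.045,0],[-1,0.025,0.007,0.015,3],[-1,0.04,0.01,0,4],[-1,0.04,0.012,0,4.7],[-1,0.03,0.008,-0.01,4],[-1,0,0,-0.04,0],[-1,0,0,-0.045,0]]], "newtons": 30}}

```text
t: 13.25
tcp_pos: [0.6734, -0.0386, 0.2084]
tool_rot: [0.994, 0.113, 0.003, 0.001]
force: [0.1, 0.8, -0.3]
finger_gap: 1.002
gripper_force: 0.0
```

Request:
{"op": "move_arm", "data": {"increments": [[[-1,0,0,-0.045,0],[-1,0,0,-0.035,0],[-1,0,0,-0.01,0],[1,0,0,0,0],[1,0,0,0,0],[1,0,0,0,0],[1,0,0,0,0],[1,0,0,0,0]]]}}

```text
t: 14.05
tcp_pos: [0.6719, -0.0387, 0.1197]
tool_rot: [0.994, 0.113, 0.001, 0.001]
force: [-0.7, -0.5, 9.8]
finger_gap: 0.155
gripper_force: 35.1
```

```bash
python3 - <<'E'
from h import *
s=manip.sense();y=2*np.degrees(np.arctan2(s['tool_rot'][1],s['tool_rot'][0]));v=s['tcp_pos'][:2]-np.array([.581,-.060]);print(s['tcp_pos'],y,s['force'],s['finger_gap'],np.degrees(np.arctan2(v[1],v[0])),np.hypot(*v))
E
```

```text
[ 0.67188371 -0.03874649  0.11970779] 12.94561599628676 [-0.74736937 -0.48788943  9.76315764] 0.15542550802026858 13.16230772768728 0.09333573889472668
```

Request:
{"op": "move_arm", "data": {"increments": [[[1,-0.0012,0.0049,0,3.1],[1,-0.0016,0.0048,0,3.1],[1,0,0,0,0],[1,0,0,0,0],[-1,0,0,0,0],[-1,0,0,0,0],[-1,0,0,0,0]]]}}

```text
t: 14.75
tcp_pos: [0.668, -0.0289, 0.1176]
tool_rot: [0.986, 0.166, -0.0, -0.0]
force: [-0.4, 0.0, -0.2]
finger_gap: 0.66
gripper_force: 0.0
```

Request:
{"op": "move_arm", "data": {"increments": [[[-1,0,0,0.02,0],[-1,0,0,0.045,0],[-1,0,0,0.045,0],[-1,0,0,0.045,0],[-1,-0.02,-0.007,0.045,0],[-1,-0.018,-0.006,0.037,0],[-1,0,0,0,0],[-1,0,0,0,0]]]}}

```text
t: 15.55
tcp_pos: [0.6302, -0.0421, 0.356]
tool_rot: [0.986, 0.166, 0.001, 0.0]
force: [-0.7, -1.0, -1.2]
finger_gap: 1.0
gripper_force: 0.0
```

```bash
python3 - <<'E'
from h import *
st();s=manip.sense();d=manip.snapshot("wrist");M=w2c(d,s)
I=cv2.Canny(cv2.resize(d["img"][300:400,270:360],None,fx=4,fy=4,interpolation=2),40,120)
cv2.imwrite("pics/w6.png",cv2.resize(d["img"][250:390,245:385,::-1],None,fx=4,fy=4,interpolation=2))
for t in(-5,-10,-15,-20):print(t,[((proj(d,M,q)-[245,250])*4).round().tolist() for q in corners(np.radians(t))])
E
```

```text
t 15.55 [ 0.6302 -0.0421  0.356 ] yaw 19.1 F [-0.7 -1.  -1.2] T [-0.    0.01 -0.01] gap 1.0 bar (19.59, 19.51, 47)
-5 [[262.0, 369.0], [327.0, 372.0], [294.0, 518.0], [238.0, 515.0]]
-10 [[276.0, 369.0], [340.0, 375.0], [281.0, 518.0], [226.0, 513.0]]
-15 [[291.0, 369.0], [353.0, 378.0], [269.0, 518.0], [214.0, 511.0]]
-20 [[305.0, 370.0], [365.0, 382.0], [256.0, 517.0], [203.0, 508.0]]
```

View pics/w6.png

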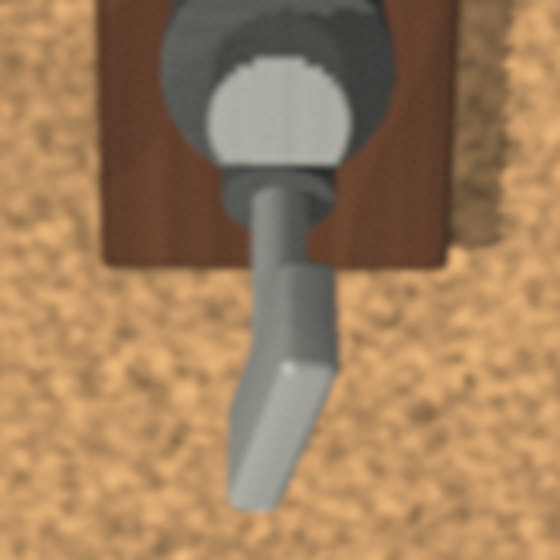

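The collar is back at about 19.3°, square to the foot and flat. The head's top corners at (285,360), (338,370), (275,510), (230,500) give t≈−11°, with 22–37° left to go. Pinching is stiff, so I'll push the head's inner end with one pad. That loads the screw fully but the collar only a little, because the lever to the post is short.

```bash
cat >> h.py <<'E'
def pose(psi,h,s=.018,g=.0213):
    p=np.radians(psi);return C0[:2]+s*np.array([np.cos(p),np.sin(p)])+(g-h)*np.array([np.sin(p),-np.cos(p)])
E
python3 - <<'E'
from h import *
s=manip.sense();print("from",s['tcp_pos'])
prev=None
for psi,h in[(6,.016),(6,.007),(0,.0075),(-6,.008),(-12,.0085),(-18,.009),(-24,.0095),(-30,.010),(-36,.0105),(-40,.0105)]:
    q=pose(psi,h);print(psi,q.round(4),None if prev is None else (q-prev).round(4));prev=q
E
```

```text
from [ 0.62961727 -0.04166581  0.35315131]
6 [ 0.554  -0.0789] None
6 [ 0.555  -0.0878] [ 0.0009 -0.009 ]
0 [ 0.5536 -0.0893] [-0.0014 -0.0015]
-6 [ 0.5521 -0.0906] [-0.0015 -0.0013]
-12 [ 0.5505 -0.0917] [-0.0016 -0.0012]
-18 [ 0.5489 -0.0927] [-0.0016 -0.001 ]
-24 [ 0.5472 -0.0936] [-0.0017 -0.0008]
-30 [ 0.5455 -0.0943] [-0.0017 -0.0007]
-36 [ 0.5438 -0.0948] [-0.0017 -0.0005]
-40 [ 0.5424 -0.0953] [-0.0014 -0.0005]
```

Request:
{"op": "move_arm", "data": {"increments": [[[0,-0.026,-0.012,0,-4],[0,-0.025,-0.0125,0,-5],[0,-0.025,-0.0125,0,-4],[0,0,0,-0.04,0],[0,0,0,-0.045,0],[0,0,0,-0.045,0],[0,0,0,-0.025,0],[0,0,0,0,0]]], "newtons": 40}}

```text
t: 16.45
tcp_pos: [0.5504, -0.0774, 0.194]
tool_rot: [0.999, 0.054, -0.006, -0.003]
force: [-0.5, -0.6, -0.4]
finger_gap: 0.5
gripper_force: 0.0
```

Request:
{"op": "move_arm", "data": {"increments": [[[0,0,0,0,0],[0,0.0005,-0.0045,0,0],[0,0.0005,-0.0045,0,0],[0,0,0,0,0]]]}}

```text
t: 16.85
tcp_pos: [0.5564, -0.0878, 0.2015]
tool_rot: [0.999, 0.053, 0.002, -0.0]
force: [0.3, 3.2, 1.9]
finger_gap: 0.498
gripper_force: 1.5
```

```bash
python3 - <<'E'
from h import *
st();s=manip.sense();d=manip.snapshot("wrist");cv2.imwrite("pics/w7.png",d["img"][:,:,::-1])
E
```

```text
t 16.85 [ 0.5564 -0.0878  0.2015] yaw 6.1 F [0.3 3.2 1.9] T [ 0.58 -0.17 -0.04] gap 0.498 bar (19.58, 19.01, 25)
```

View pics/w7.png

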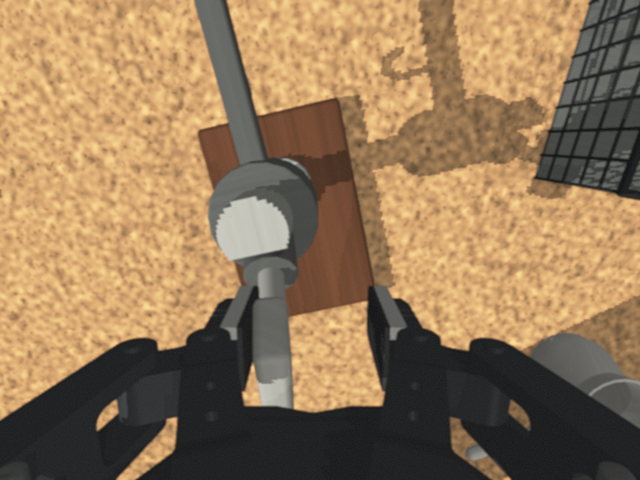

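The left pad touches the head's inner half at (255,320), and the collar is unmoved. I'll follow the arc.

Request:
{"op": "move_arm", "data": {"increments": [[[0,-0.0007,-0.0008,0,-3],[0,-0.0007,-0.0007,0,-3],[0,-0.0008,-0.0007,0,-3],[0,-0.0007,-0.0006,0,-3],[0,0,0,0,0],[0,0,0,0,0]]]}}

```text
t: 17.55
tcp_pos: [0.5526, -0.0901, 0.2007]
tool_rot: [0.999, -0.051, 0.001, -0.0]
force: [0.3, 5.0, 3.6]
finger_gap: 0.5
gripper_force: 2.7
```

```bash
python3 -c "from h import *;st()"
```

```text
t 17.55 [ 0.5526 -0.0901  0.2007] yaw -5.8 F [0.3 5.  3.6] T [ 0.88 -0.13  0.03] gap 0.5 bar (19.96, 18.61, 28)
```

Request:
{"op": "move_arm", "data": {"increments": [[[0,-0.0008,-0.0006,0,-3],[0,-0.0008,-0.0006,0,-3],[0,-0.0008,-0.0005,0,-3],[0,-0.0008,-0.0005,0,-3],[0,0,0,0,0],[0,0,0,0,0]]]}}

```text
t: 18.2
tcp_pos: [0.5492, -0.092, 0.2002]
tool_rot: [0.988, -0.155, 0.0, -0.001]
force: [-0.4, 5.4, 3.7]
finger_gap: 0.499
gripper_force: 3.3
```

```bash
python3 -c "from h import *;st()"
```

```text
t 18.2 [ 0.5492 -0.092   0.2002] yaw -17.8 F [-0.4  5.4  3.7] T [ 1.1  -0.22  0.03] gap 0.499 bar (19.64, 18.47, 29)
```

Request:
{"op": "move_arm", "data": {"increments": [[[0,-0.0008,-0.0005,0,-3],[0,-0.0009,-0.0004,0,-3],[0,0,0,0,0],[0,0,0,0,0]]]}}

```text
t: 18.65
tcp_pos: [0.5475, -0.0927, 0.2]
tool_rot: [0.978, -0.206, -0.0, -0.001]
force: [1.9, 7.5, 2.0]
finger_gap: 0.501
gripper_force: 3.5
```

```bash
python3 -c "from h import *;st()"
```

```text
t 18.65 [ 0.5475 -0.0927  0.2   ] yaw -23.8 F [1.9 7.5 2. ] T [ 1.11 -0.16 -0.03] gap 0.501 bar (19.34, 18.39, 32)
```

Request:
{"op": "move_arm", "data": {"increments": [[[0,-0.0009,-0.0005,0,-3],[0,-0.0009,-0.0005,0,-3],[0,0,0,0,0],[0,0,0,0,0]]]}}

```text
t: 19.1
tcp_pos: [0.5459, -0.0936, 0.1999]
tool_rot: [0.966, -0.257, 0.0, -0.001]
force: [2.4, 6.9, 2.1]
finger_gap: 0.501
gripper_force: 3.4
```

```bash
python3 -c "from h import *;st()"
```

```text
t 19.1 [ 0.5459 -0.0936  0.1999] yaw -29.8 F [2.4 6.9 2.1] T [ 1.15 -0.35  0.  ] gap 0.501 bar (19.45, 18.32, 31)
```

Request:
{"op": "move_arm", "data": {"increments": [[[0,-0.0009,-0.0005,0,-3],[0,-0.0009,-0.0005,0,-3],[0,0,0,0,0],[0,0,0,0,0]]]}}

```text
t: 19.55
tcp_pos: [0.5443, -0.0924, 0.1997]
tool_rot: [0.952, -0.308, -0.0, -0.003]
force: [3.8, 12.4, 0.7]
finger_gap: 0.497
gripper_force: 6.5
```

```bash
python3 -c "from h import *;st()"
```

```text
t 19.55 [ 0.5443 -0.0924  0.1997] yaw -35.8 F [ 3.8 12.4  0.7] T [ 1.99 -0.65  0.19] gap 0.497 bar (19.32, 18.32, 31)
```

The force jumped to 13 N with the collar unmoved, so the screw is at its stop. I'll back off, lift and check.

Request:
{"op": "move_arm", "data": {"increments": [[[0,0.002,0.003,0,0],[0,0.004,0.005,0,0],[0,0,0,0.02,0],[0,0,0,0.04,0],[0,0,0,0.045,8],[0,0,0,0.04,8],[0,0.025,0.01,0.011,8],[0,0.025,0.012,0,8]]]}}

```text
t: 20.4
tcp_pos: [0.6017, -0.0677, 0.36]
tool_rot: [0.999, -0.032, 0.004, 0.002]
force: [-0.2, -0.4, -0.2]
finger_gap: 0.498
gripper_force: 0.0
```

Request:
{"op": "move_arm", "data": {"increments": [[[0,0.025,0.012,0,8],[-1,0.005,0.01,0,8],[-1,0,0,0,7],[-1,0,0,0,0],[-1,0,0,0,0]]]}}

```text
t: 20.9
tcp_pos: [0.6298, -0.0445, 0.3558]
tool_rot: [0.986, 0.165, -0.0, 0.001]
force: [-0.2, 0.4, 0.3]
finger_gap: 1.001
gripper_force: 0.0
```

```bash
python3 - <<'E'
from h import *
st();s=manip.sense();d=manip.snapshot("wrist");M=w2c(d,s);im=d["img"].astype(int)
# head silhouette: grey (low saturation) pixels below the foot; compare with projected model box
sat=im.max(2)-im.min(2);
def box(t,c):
    X,Y=axes(t);return np.array([proj(d,M,c+a*.03*X+b*.006*Y+e*.013*Z) for a in(-1,1) for b in(-1,1) for e in(-1,1)],np.float32)
roi=np.zeros(im.shape[:2],np.uint8)
for t in np.radians(range(-90,91,10)):cv2.fillConvexPoly(roi,cv2.convexHull(box(t,C0)).astype(int),1)
roi=cv2.dilate(roi,np.ones((9,9)));roi[:318]=0   # exclude the boss and foot
m=((sat<40)&(roi>0));res=[]
for t in range(-70,50,2):
  for dx in(-.002,0,.002,.004):
    k=np.zeros_like(roi);cv2.fillConvexPoly(k,cv2.convexHull(box(np.radians(t),C0-dx*out)).round().astype(int),1);k=(k>0)&(roi>0)
    res.append(((m&k).sum()/(m|k).sum(),t,dx))
print(sorted(res)[::-1][:4], m.sum())
E
```

```text
t 20.9 [ 0.6298 -0.0445  0.3558] yaw 19.0 F [-0.2  0.4  0.3] T [0.03 0.05 0.05] gap 1.001 bar (19.17, 19.61, 47)
[(np.float64(0.8775877587758776), -36, 0.002), (np.float64(0.872046366473473), -38, 0.002), (np.float64(0.8650137741046832), -34, 0.002), (np.float64(0.8631578947368421), -40, 0.002)] 2041
```

The head fits t≈−37°, about 75° turned in all. The pad's yaw had run ahead of the bar, which shortened the lever, so the force jump doesn't prove the stop. I'll push again with the yaw matched and farther along the inner end.

```bash
python3 - <<'E'
from h import *
C0[:]=C0-.002*out
prev=manip.sense()['tcp_pos'][:2]
for psi,h in[(-24,.019),(-24,.010),(-27,.0095),(-30,.009),(-33,.0085),(-36,.008)]:
    q=pose(psi,h,.020);print(psi,q.round(4),(q-prev).round(4));prev=q
E
```

```text
-24 [ 0.5548 -0.0851] [-0.0749 -0.0406]
-24 [ 0.5511 -0.0933] [-0.0037 -0.0082]
-27 [ 0.5499 -0.0944] [-0.0012 -0.0011]
-30 [ 0.5486 -0.0955] [-0.0013 -0.0011]
-33 [ 0.5473 -0.0965] [-0.0014 -0.001 ]
-36 [ 0.5458 -0.0973] [-0.0014 -0.0009]
```

Request:
{"op": "move_arm", "data": {"increments": [[[0,-0.025,-0.014,0,-8],[0,-0.025,-0.014,0,-8],[0,-0.025,-0.013,0,-8],[0,0,0,-0.01,-8],[0,0,0,-0.03,-8],[0,0,0,-0.04,-3],[0,0,0,-0.04,0],[0,0,0,-0.035,0]]]}}

```text
t: 21.8
tcp_pos: [0.5543, -0.0852, 0.1997]
tool_rot: [0.978, -0.208, 0.0, 0.0]
force: [-0.1, 1.0, 0.0]
finger_gap: 0.503
gripper_force: 0.0
```

Request:
{"op": "move_arm", "data": {"increments": [[[0,0,0,0,0],[0,-0.002,-0.004,0,0],[0,-0.0017,-0.0042,0,0],[0,0,0,0,0],[0,0,0,0,0]]]}}

```text
t: 22.3
tcp_pos: [0.552, -0.0936, 0.2028]
tool_rot: [0.978, -0.207, 0.002, 0.0]
force: [-0.3, 0.8, 0.6]
finger_gap: 0.501
gripper_force: 0.0
```

```bash
python3 -c "from h import *;st()"
```

```text
t 22.3 [ 0.552  -0.0936  0.2028] yaw -23.9 F [-0.3  0.8  0.6] T [ 0.06  0.01 -0.02] gap 0.501 bar (19.38, 18.41, 30)
```

Not in contact yet. I'll keep pushing perpendicular to the bar.

Request:
{"op": "move_arm", "data": {"increments": [[[0,-0.0005,-0.001,0,0],[0,-0.0005,-0.001,0,0],[0,0,0,0,0],[0,0,0,0,0]]]}}

```text
t: 22.75
tcp_pos: [0.5501, -0.0949, 0.201]
tool_rot: [0.978, -0.207, -0.0, -0.0]
force: [0.5, 0.2, -0.3]
finger_gap: 0.498
gripper_force: 0.0
```

```bash
python3 -c "from h import *;st()"
```

```text
t 22.75 [ 0.5501 -0.0949  0.201 ] yaw -23.9 F [ 0.5  0.2 -0.3] T [ 0.04 -0.05  0.03] gap 0.498 bar (19.54, 18.35, 31)
```

Request:
{"op": "move_arm", "data": {"increments": [[[0,-0.0005,-0.001,0,-1],[0,-0.0005,-0.001,0,-1],[0,0,0,0,0],[0,0,0,0,0]]]}}

```text
t: 23.2
tcp_pos: [0.5491, -0.0955, 0.2009]
tool_rot: [0.974, -0.224, -0.0, -0.001]
force: [1.2, 5.0, 0.9]
finger_gap: 0.499
gripper_force: 2.4
```

```bash
python3 -c "from h import *;st()"
```

```text
t 23.2 [ 0.5491 -0.0955  0.2009] yaw -25.9 F [1.2 5.  0.9] T [ 0.79 -0.14 -0.02] gap 0.499 bar (19.45, 18.33, 31)
```

Request:
{"op": "move_arm", "data": {"increments": [[[0,-0.0006,-0.001,0,-1.5],[0,-0.0006,-0.001,0,-1.5],[0,0,0,0,0],[0,0,0,0,0]]]}}

```text
t: 23.65
tcp_pos: [0.548, -0.0952, 0.2008]
tool_rot: [0.968, -0.25, -0.001, -0.003]
force: [2.1, 11.1, 0.9]
finger_gap: 0.499
gripper_force: 5.3
```

```bash
python3 -c "from h import *;st()"
```

```text
t 23.65 [ 0.548  -0.0952  0.2008] yaw -28.9 F [ 2.1 11.1  0.9] T [ 1.7  -0.34  0.1 ] gap 0.499 bar (19.43, 18.32, 32)
```

11 N on a full lever gave no motion and left the collar still, so the stop is confirmed. Backing off.

Request:
{"op": "move_arm", "data": {"increments": [[[0,0.002,0.003,0,0],[0,0.004,0.006,0,0],[0,0,0,0.02,0],[0,0,0,0.04,4],[0,0,0,0.045,8],[0,0,0,0.04,8],[0,0.025,0.01,0.01,8],[0,0.025,0.012,0,8]]]}}

```text
t: 24.5
tcp_pos: [0.6059, -0.069, 0.36]
tool_rot: [0.998, 0.064, 0.004, 0.002]
force: [0.2, 0.6, -0.6]
finger_gap: 0.498
gripper_force: 0.0
```

Request:
{"op": "move_arm", "data": {"increments": [[[0,0.025,0.012,0,8],[-1,0.001,0.01,0,4],[-1,0,0,0,0],[-1,0,0,0,0],[-1,0,0,0,0]]]}}

```text
t: 25.0
tcp_pos: [0.6295, -0.0466, 0.356]
tool_rot: [0.986, 0.165, -0.0, 0.0]
force: [-0.5, 0.7, -0.3]
finger_gap: 1.001
gripper_force: 0.0
```

```bash
python3 - <<'E'
from h import *
st();print([np.round(r["xyz"],3) for n in("swing_grip","screw_head") for r in manip.mark_of(n,"wrist")[:1]])
E
```

```text
t 25.0 [ 0.6295 -0.0466  0.356 ] yaw 19.0 F [-0.5  0.7 -0.3] T [0.06 0.02 0.02] gap 1.001 bar (19.44, 19.6, 46)
[array([ 0.667, -0.031,  0.132]), array([ 0.539, -0.075,  0.215])]
```

The collar sits at about 19.4° against the post's 19.1–19.5°, the screw is at its stop and the robot is clear.

```bash
python3 -c "from station import manip;print(manip.sign_off())"
```

```text
the job is handed in; nothing more can be done
None
```

I handed the job in at about 25 s. The collar is lined up to within about 0.5°, the screw is tight against its stop and the gripper is clear, but about 48° into the tightening the gripper dragged the collar 6° off square, so I realigned it before finishing the turn.

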